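Find the heavy side of a flywheel on balancing rollers

TASK

Find the heavy side of the small flywheel: slide the thin steel arbor through its bore while it stands in the cradle, until the wheel is about midway along the arbor, and let go. Then take the wheel itself by its rim, lift it with the arbor in it and lay the arbor's two ends on the two pairs of rollers, with the wheel hanging between them and its heavy side not yet down. Let go and leave it alone until it has come to rest by itself with its heavy side down; do not disturb the other things on the bench.

Things in the scene. Friction and masses are not known exactly. Their poses are not given: they have to be found in the camera images.
- flywheel: Aluminium flywheel, a disc 90 mm across and 24 mm thick, about 450 g. Origin at its centre; a 15 mm bore runs right through along its own y axis; its z axis points away from the heavy side, so straight up when the heavy side is down. It starts upright in the cradle, bore level, weight out to one side about 11 degrees above level; it stays so. The rim's top is clear: pinch it by the two faces.
- wheel_weight (a point): The flywheel's heavy side: centre of a dark steel slug, 22 mm across, set through the disc 29 mm from the bore's axis and standing 5 mm proud of both faces (34 mm over all). The hub, 29 mm across, stands 1.5 mm proud.
- arbor: Plain steel arbor, a round bar 10 mm thick, 200 mm long, both ends rounded and alike, 120 g. Origin at its middle, its own y axis along it. It starts level on the V rest, axis 48 mm above the bench; some 70 mm at each end overhang the posts. Let go in the bore it stays there, if a little tilted (the bore is 5 mm wider).
- cradle: Fixed cradle that holds the flywheel on edge in a slot; base 100 x 62 mm, slot walls 39 mm over the outsides, their tops 30 mm above the bench. Origin under its middle on the bench; its own y axis is that of the standing wheel's bore, whose centre is 57 mm above the bench. Above the walls both bore ends are open.
- arbor_rest: Fixed rest with two V-notched posts 50 mm apart, base 60 x 90 mm, tops 54 mm above the bench. Origin under its middle on the bench; its own y axis is the line of the notches and of the arbor lying there. It stands left or right of the cradle, the roller stand on the other side.
- roller_stand: Fixed stand, base 100 x 170 mm, origin under its middle on the bench. Two pairs of free steel rollers, 32 mm across, 14 mm wide, centred 60 mm either side of the middle along its own y; in each pair the axes are parallel to y, 34 mm apart, 45 mm up. Brackets outside them (y 70 to 76 mm) end 49 mm up. A wheel laid on the rollers swings for 2 to 3 s.
- rollers_mid (a point): The point midway between the two roller pairs, on the axis of a 10 mm bar lying in them, 57 mm above the bench; axes as those of the stand (y along the bar). The wheel's centre hangs 2.5 mm below the bar's axis.
- cassettes: stack of three white plastic cassettes, 43 x 28 mm, 18 mm high; a bystander; origin at the centre of the underside
- specimen_jar: clear screw-capped jar, 52 mm across, 75 mm high; a bystander; origin at the centre of the underside
- mould_tray: open divided steel tray, 90 x 120 mm, 22 mm high; a bystander; origin at the centre of the underside
- hex_driver: screwdriver lying on the bench, 170 mm long, about 30 mm high; a bystander; its own x axis runs along it
- slide_box: flat grey plastic slide box, 85 x 100 mm, 34 mm high; a bystander; origin at the centre of the underside
- spare_bar: short thick steel bar lying on the bench, 18 mm thick, 110 mm long: NOT the arbor, too thick for the bore; a bystander
- beaker: small glass beaker, 64 mm across, 70 mm high; a bystander; origin at the centre of the underside
There are look-alikes about, which are no part of the job. Leave any blue look-alike of the flywheel alone.

How it is judged:
By the outcome, as a careful person would: the job done as asked, in the order asked, and still so for the second after the job is handed in, with the robot touching nothing.
It also fails if it takes over 72 s, if anything falls off the work surface, if the arm or the gripper's body presses on something with over 40 N, if the wrist force passes 120 N, or if a joint passes its speed limit or range.

ROBOT

A 6-joint arm with a two-finger parallel gripper is mounted at the origin on the work surface. World frame = base frame: x ahead of the robot, y to its left, z up, the work surface at z = 0. Lengths are in m, angles in rad, forces in N, time in s.
With the tool pointing down it reaches from about 0.35 to 0.775 m from the base axis. Payload 7.3 kg.
Tool frame: the origin (TCP) lies midway between the tips of the shut fingers; the grasp point (between the pads) lies 19 mm behind it; z points along the fingers, y is the line along which they close (so a half turn about z gives the same grasp; the last joint's range is limited). The gripper opens to 92 mm and grips with 3 to 60 N. Pads are 19 mm wide; open, the fingers measure 130 mm over their backs; the gripper's body (75 mm by 190 mm) begins 47 mm behind the grasp point.
Start: joints at [1.19, 0.342, 1.524, -0, 1.275, -0.146], TCP at [0.122, 0.511, 0.193] pointing down, gripper open.
Joint ranges: [-2.53, 2.53], [-0.77, 2.02], [0.04, 2.7], [-1, 4.14], [0.28, 2.66], [-3.11, 3.11]. Speed limits (rad/s): [2.57, 2.57, 3.14, 3.14, 3.14, 3.14].

INTERFACE

Orientations are given as [roll, pitch, yaw] about the fixed x, y, z axes, in that order (R = Rz(yaw) Ry(pitch) Rx(roll)).
In Python, from cell import monitor, vision, workorder gives the robot as it stands.
- The arm moves only by the tool move_arm, never from a script. Its argument "rows" is a list of rows, each a list of 5 numbers: the shift along the world's x, y, z in mm, then the turn about the world's z in rad, then the closure, from -1 (fully open) to 1 (shut). A call has 1 to 12 rows; each row shifts and turns the commanded pose from where the row before left it; what a row does not reach is not made up. A row lasts 1/10 s, in which the tool goes at most 50 mm and 8.59 degrees, less where a joint would pass 70% of its speed; a pose out of reach is approached as far as the arm can. A call is refused whole if a number of a shift passes 50 or a number of a turn 0.15, either way. A call with a gripper value outside its range is refused whole. The fingers move at their own pace and stop on an object; "newtons" is the grip in N (left out, the last holds). Time passes only in rows, so rows that do not move let the fingers close. It gives the time, the measured TCP pose, the force, the opening and the grip force at its end, in the units of the state.
- monitor.observe(): the state, without advancing time (a new reading comes with each control period).
- vision.read_camera(name): name is "side" or "top"; returns the picture (384x512x3 uint8, red, green, blue); there is no depth.
- vision.get_calibration(name): a dict with "K" (3x3 intrinsics, pixels), "T" (4x4, takes a point from camera to world coordinates). Camera axes: x right, y up, looking along -z (the intrinsics and any distortion apply to the point x, -y, -z); pixel columns grow to the right and rows downward; lengths in m; the calibration is good to about 2 mm. A picture is of the moment at which its call begins. get_calibration takes no time and is no camera call.
- workorder.hand_in(): hands the job in; it is judged then, once.
The state is a dict: "time": time; "qpos": joint angles; "qvel": joint speeds; "joint_efforts": joint torques, N m; "tool_pos": TCP position; "tool_rot": TCP orientation; "contact_force": force on the tool from outside, world axes, zero at the start; "torque": the same for the moment, N m; "opening": finger opening in m; "grip_force": force on a finger pad.
Only numpy, scipy, OpenCV 4.12 (cv2) and the standard library are available. Lean on these libraries where they do the work, as an engineer would, in place of code of your own. Each camera call takes 0.05 s, during which the arm holds its last target. There are 200 camera calls.

## Working session

There is one attempt and no reset: what is moved stays moved. The work goes in short steps, Python scripts to look and compute and a tool call to move; the robot and the scene stay as the last step left them, time stands still between calls to the robot, and variables do not carry over. Pictures are saved under pics/ and viewed, at most 10 in all, crops included, and the job is handed in when it is done.

Besides the shell and the picture viewer there is one more tool, called after "Call:" by a JSON object that holds its "method" and its "body", one argument or row to a line. move_arm: Moves the arm, as the interface text tells. Its arguments: {"type":"object","properties":{"rows":{"type":"array","items":{"type":"array","items":{"type":"number"}}},"newtons":{"type":"number"}},"required":["rows"]}

```bash
mkdir -p pics; ls; python3 - <<'E'
from cell import monitor, vision
import cv2
for n in("top","side"):
    im=vision.read_camera(n); cv2.imwrite(f"pics/{n}0.png",cv2.resize(im[:,:,::-1],(800,600),interpolation=cv2.INTER_CUBIC)); cv2.imwrite(f"{n}0raw.png",im[:,:,::-1])
    c=vision.get_calibration(n);print({k:(v.round(3).tolist() if hasattr(v,'round') else v) for k,v in c.items()})
s=monitor.observe();print(s)
E
```

```text
pics
{'K': [[418.811, 0.0, 256.08], [0.0, 418.811, 195.591], [0.0, 0.0, 1.0]], 'T': [[0.022, 0.987, -0.158, 0.385], [-1.0, 0.021, -0.008, 0.006], [-0.005, 0.158, 0.987, 1.173], [0.0, 0.0, 0.0, 1.0]]}
{'K': [[420.752, 0.0, 260.061], [0.0, 420.752, 195.144], [0.0, 0.0, 1.0]], 'T': [[0.962, 0.142, -0.233, 0.32], [-0.272, 0.542, -0.795, -0.795], [0.013, 0.829, 0.56, 0.663], [0.0, 0.0, 0.0, 1.0]]}
{'time': 0.1, 'qpos': array([ 1.18998896e+00,  3.42640976e-01,  1.52484717e+00, -5.70017265e-06,
        1.27540798e+00, -1.46004537e-01]), 'qvel': array([-0.00125466, -0.00127193, -0.0008475 , -0.00081011, -0.00049135,
        0.00123249]), 'joint_efforts': array([ 2.05555436e-03, -4.31999123e+01, -2.44698268e+01,  7.20505044e-02,
        5.24797000e-02, -4.07951450e-05]), 'tool_pos': array([0.12198361, 0.51024649, 0.19244669]), 'tool_rot': array([-3.14030225e+00, -1.84245188e-04,  2.90679136e+00]), 'contact_force': array([-0.30916998,  0.28943292, -0.07859832]), 'torque': array([-0.01220457,  0.0023947 , -0.00100991]), 'grip_force': 0.0, 'opening': 0.09176358945350949}
```

View pics/top0.png

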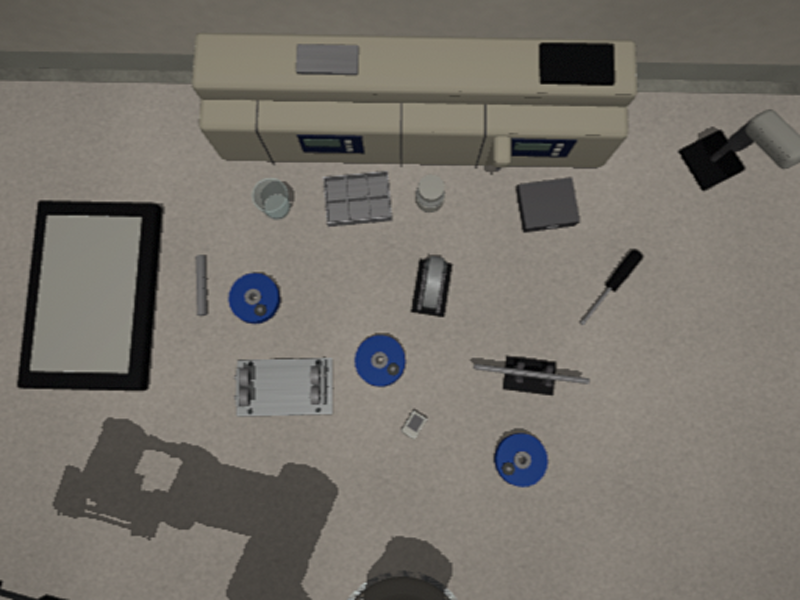

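View pics/side0.png

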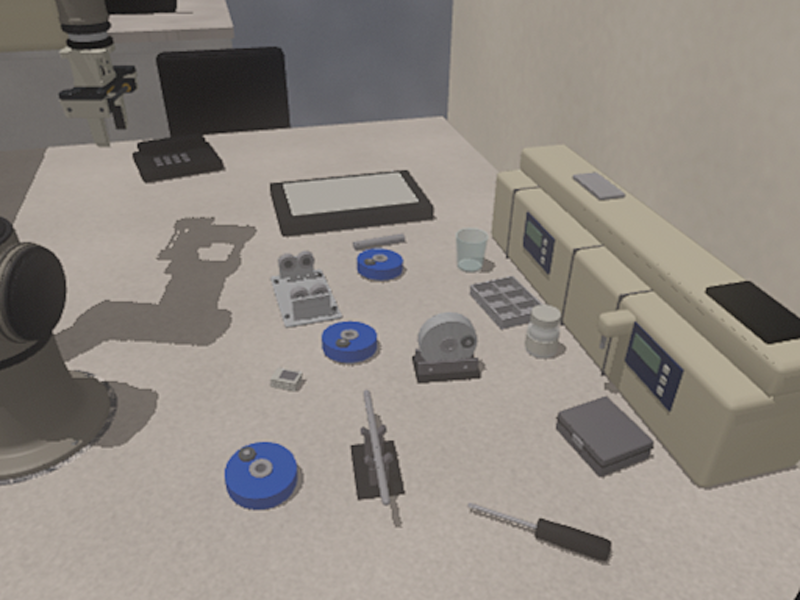

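The top view shows the silver wheel upright in the dark cradle at (432,285), with the thin arbor on its V rest at (530,371) and the roller stand at (285,387). The thick spare bar is at (201,285). Three blue look-alike discs lie flat at (254,298), (380,360) and (521,459). The flywheel is the aluminium disc standing in the cradle: in the side view it is at (448,342), with its slug on the +x side at (468,342). I'll confirm this in an enlarged crop and measure.

```bash
cat > h.py <<'E'
import numpy as np,cv2
from cell import monitor,vision
def ray(n,u,v):
    c=vision.get_calibration(n);K,T=np.array(c["K"]),np.array(c["T"])
    d=np.linalg.inv(K)@[u,v,1]; return T[:3,3],T[:3,:3]@(d*[1,-1,-1])
def plane(n,u,v,z):
    o,d=ray(n,u,v); return o+d*(z-o[2])/d[2]
def proj(n,p):
    c=vision.get_calibration(n);K,T=np.array(c["K"]),np.array(c["T"])
    q=np.linalg.inv(T)@np.r_[p,1]; q=K@(q[:3]*[1,-1,-1]); return q[:2]/q[2]
def crop(im,u0,v0,w,h,W,H): return cv2.resize(im[v0:v0+h,u0:u0+w],(W,H),interpolation=cv2.INTER_CUBIC)
E
python3 - <<'E'
from h import *
t=cv2.imread("top0raw.png");s=cv2.imread("side0raw.png")
a=crop(t,255,150,60,60,400,300*0+300) if 0 else crop(t,250,155,80,60,400,300)
b=crop(t,295,215,90,45*1+22,400,300)
c=crop(t,143,222,80,60,400,300); d=crop(s,250,190,80,60,400,300)
cv2.imwrite("pics/m1.png",np.vstack([np.hstack([a,b]),np.hstack([c,d])]))
E
```

```text
(no output)
```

View pics/m1.png

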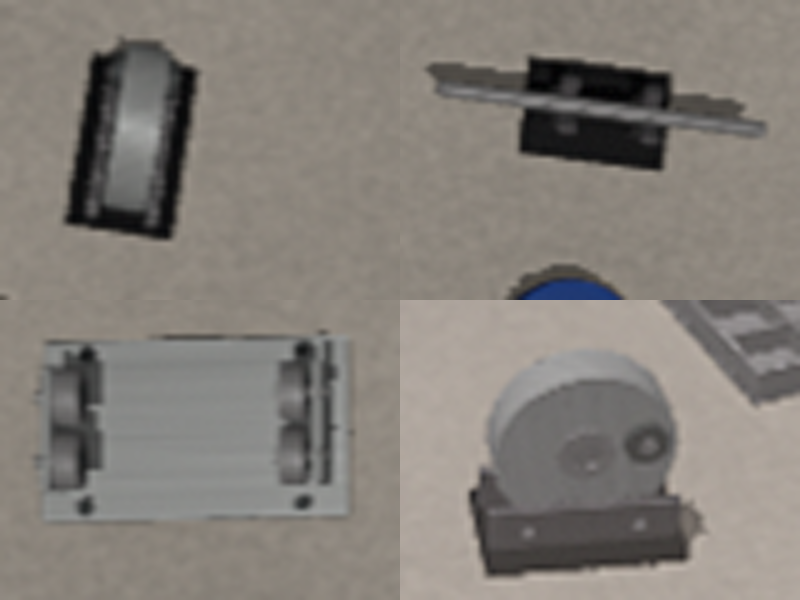

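The crop shows the aluminium wheel in its black cradle with the dark slug on the +x side, so it is the right one. The arbor's ends are near crop (437,90) and (765,129). The roller plate spans crop (43..350, 338..520).

```bash
python3 - <<'E'
from h import *
np.set_printoptions(precision=4,suppress=True)
A=lambda x,y:(250+x/5,155+y/5)
B=lambda x,y:(295+x*.225,215+y*67/300)
C=lambda x,y:(143+x/5,222+y/5)
def ang(p,q): return np.degrees(np.arctan2(*(p-q)[1::-1]))
e=[plane("top",*B(37,90),.048),plane("top",*B(365,129),.048)]
print("arbor",e,np.linalg.norm(e[0]-e[1]),"mid",(e[0]+e[1])/2,"ang",ang(e[0],e[1]))
r=[plane("top",*B(*p),.004) for p in((130,55),(271,75),(263,170),(120,152))]
print("rest",np.mean(r,0),[np.linalg.norm(r[i]-r[i-1]) for i in range(4)],ang(r[0],r[1]),ang(r[3],r[2]))
k=[plane("top",*A(*p),.006) for p in((97,52),(197,68),(172,238),(65,222))]
print("cradle",np.mean(k,0),[np.linalg.norm(k[i]-k[i-1]) for i in range(4)],ang(k[0],k[1]),ang(k[3],k[2]),ang(k[0],k[3]),ang(k[1],k[2]))
print("wheel rim mid at z=.102",plane("top",*A(139,130),.102), "hub -y face",plane("side",250+187/5,190+152/5,.057),"slug",plane("side",250+247/5,190+143/5,.0625))
s=[plane("top",*C(*p),.006) for p in((43,40),(350,38),(350,215),(43,220))]
print("stand",np.mean(s,0),[np.linalg.norm(s[i]-s[i-1]) for i in range(4)],ang(s[0],s[1]),ang(s[3],s[2]))
# automatic: arbor & cradle masks
t=cv2.imread("top0raw.png")
g=t.max(2)
for nm,(u0,v0,u1,v1) in dict(cradle=(255,155,300,205),rest=(318,222,360,256)).items():
    m=np.zeros(g.shape,np.uint8);m[v0:v1,u0:u1]=(g[v0:v1,u0:u1]<60)*255
    p=cv2.findNonZero(m);R=cv2.minAreaRect(p);print(nm,R,plane("top",*R[0],.006))
E
```

```text
arbor [array([ 0.4608, -0.1134,  0.048 ]), array([ 0.4419, -0.3102,  0.048 ])] 0.19768434678048927 mid [ 0.4514 -0.2118  0.048 ] ang 84.51685226640913
rest [ 0.4518 -0.2173  0.004 ] [np.float64(0.060492887298293545), np.float64(0.08883660529860436), np.float64(0.058985458672388504), np.float64(0.08923426643380174)] 83.19107621136465 84.16300341274169
cradle [ 0.6067 -0.0414  0.006 ] [np.float64(0.09984314820432932), np.float64(0.05771138949262951), np.float64(0.09903724848894298), np.float64(0.0608617676134272)] 81.8865485950878 82.62426552462834 -9.422588041725101 -7.613457675816637
wheel rim mid at z=.102 [ 0.5963 -0.0406  0.102 ] hub -y face [ 0.6059 -0.0531  0.057 ] slug [ 0.633  -0.0605  0.0625]
stand [0.422  0.2169 0.006 ] [np.float64(0.09906548952888931), np.float64(0.1712654782836783), np.float64(0.09733450644590619), np.float64(0.1689614172553262)] 91.61890021930621 92.18897844865471
cradle ((275.9459533691406, 183.32432556152344), (21.04306983947754, 35.51018142700195), 9.462322235107422) [ 0.6083 -0.0397  0.006 ]
rest ((338.3769226074219, 239.98463439941406), (32.497100830078125, 21.20993995666504), 7.125016689300537) [ 0.4522 -0.215   0.006 ]
```

Call:
{"method": "move_arm", "body": {
  "rows": [
    [30,-31,0,-0.072,-1],
    [30,-31,0,-0.072,-1],
    [30,-31,0,-0.072,-1],
    [30,-31,0,-0.072,-1],
    [30,-31,0,-0.072,-1],
    [30,-31,0,-0.072,-1],
    [30,-31,0,-0.072,-1],
    [30,-31,0,-0.072,-1],
    [30,-31,0,-0.072,-1],
    [30,-31,0,-0.072,-1],
    [2.5,-45,0,-0.072,-1],
    [2.5,-45,0,-0.072,-1]
  ],
  "newtons": 50
}}

```text
time: 1.3
tool_pos: [0.4273, 0.1089, 0.1925]
tool_rot: [-3.141, -0.0, 2.04]
contact_force: [1.0, 0.3, -0.4]
opening: 0.0915
grip_force: 0.0
```

Call:
{"method": "move_arm", "body": {
  "rows": [
    [2.5,-45,0,-0.072,-1],
    [2.5,-45,0,-0.072,-1],
    [2.5,-45,0,-0.072,-1],
    [2.5,-45,0,-0.072,-1],
    [2.5,-45,0,-0.072,-1],
    [2.5,-45,0,-0.072,-1],
    [2.5,-45,0,-0.072,-1],
    [0,-30,0,-0.072,-1],
    [0,0,0,0,-1],
    [0,0,0,0,-1]
  ]
}}

```text
time: 2.3
tool_pos: [0.4441, -0.2343, 0.1924]
tool_rot: [-3.14, -0.001, 1.466]
contact_force: [-0.6, 1.1, -0.6]
opening: 0.0918
grip_force: 0.0
```

Call:
{"method": "move_arm", "body": {
  "rows": [
    [0.5,-44,0,0,-1],
    [0,0,-40,0,-1],
    [0,0,-40,0,-1],
    [0,0,-40,0,-1],
    [0,0,0,0,-1],
    [0,0,0,0,-1]
  ]
}}

```text
time: 2.9
tool_pos: [0.4455, -0.2774, 0.0737]
tool_rot: [-3.141, -0.001, 1.469]
contact_force: [0.6, -0.3, 1.4]
opening: 0.0914
grip_force: 0.0
```

```bash
python3 - <<'E'
from h import *
t=vision.read_camera("top")[:,:,::-1];s=vision.read_camera("side")[:,:,::-1]
cv2.imwrite("pics/m2.png",np.hstack([crop(t,295,210,90,75,400,333),crop(s,190,230,90,75,400,333)]))
E
```

```text
(no output)
```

View pics/m2.png

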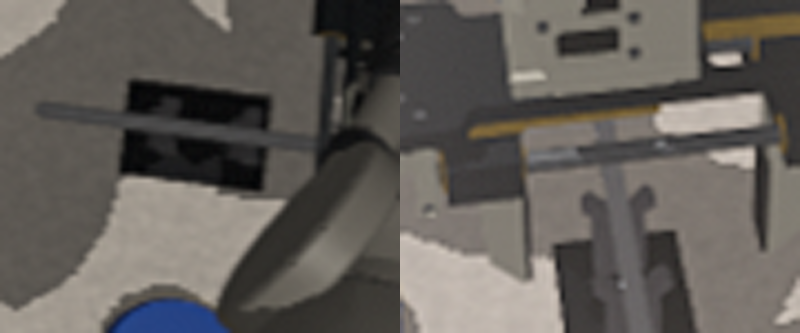

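The fingers straddle the arbor: in the side crop they are at x about 510 and 765, with the bar between them at 620. I'll descend and grip.

Call:
{"method": "move_arm", "body": {
  "rows": [
    [0,-1,-30,0,-1],
    [0,0,-14,0,-1],
    [0,0,0,0,-0.3],
    [0,0,0,0,0.3],
    [0,0,0,0,1],
    [0,0,0,0,1],
    [0,0,0,0,1],
    [0,0,0,0,1],
    [0,0,0,0,1],
    [0,0,0,0,1]
  ]
}}

```text
time: 4.0
tool_pos: [0.4451, -0.2794, 0.029]
tool_rot: [3.142, -0.0, 1.467]
contact_force: [0.7, -0.6, 0.1]
opening: 0.0323
grip_force: 0.0
```

Call:
{"method": "move_arm", "body": {
  "rows": [
    [0,0,0,0,1],
    [0,0,0,0,1],
    [0,0,0,0,1],
    [0,0,0,0,1],
    [0,0,0,0,1],
    [0,0,0,0,1]
  ]
}}

```text
time: 4.6
tool_pos: [0.4451, -0.2794, 0.029]
tool_rot: [3.142, 0.0, 1.467]
contact_force: [-0.2, 0.6, 0.5]
opening: 0.0005
grip_force: 0.0
```

```bash
python3 - <<'E'
from h import *
t=vision.read_camera("top")[:,:,::-1];s=vision.read_camera("side")[:,:,::-1]
cv2.imwrite("pics/m3.png",np.hstack([crop(t,280,195,120,90,400,300),crop(s,180,220,120,110,400,300*0+300)]))
print(monitor.observe()["opening"])
E
```

```text
0.0006852113656083961
```

View pics/m3.png

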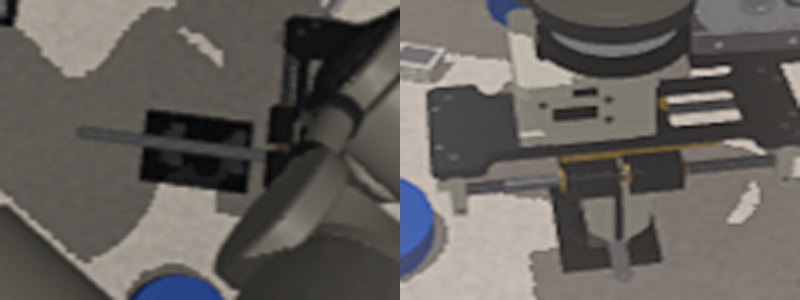

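```bash
python3 - <<'E'
from h import *
f=lambda p:((proj("side",p)-[180,220])*[400/120,300/110]+[400,0]).round()
g=lambda p:((proj("top",p)-[280,195])*[400/120,300/90]).round()
for nm,p in dict(tcp=(.4451,-.2794,.029),grasp=(.4451,-.2794,.048),end48=(.441,-.313,.048),far48=(.462,-.115,.048),endlow=(.441,-.313,.01)).items(): print(nm,f(p),g(p))
s=vision.read_camera("side")[:,:,::-1]
cv2.imwrite("pics/m4.png",crop(s,330-110,260-20,60,70,600,600))
print(f((.4451,-.2794,.0)))
E
```

```text
tcp [616. 262.] [279. 159.]
grasp [616. 244.] [285. 158.]
end48 [624. 283.] [327. 164.]
far48 [580.  84.] [ 80. 132.]
endlow [624. 320.] [314. 166.]
[617. 289.]
```

View pics/m4.png

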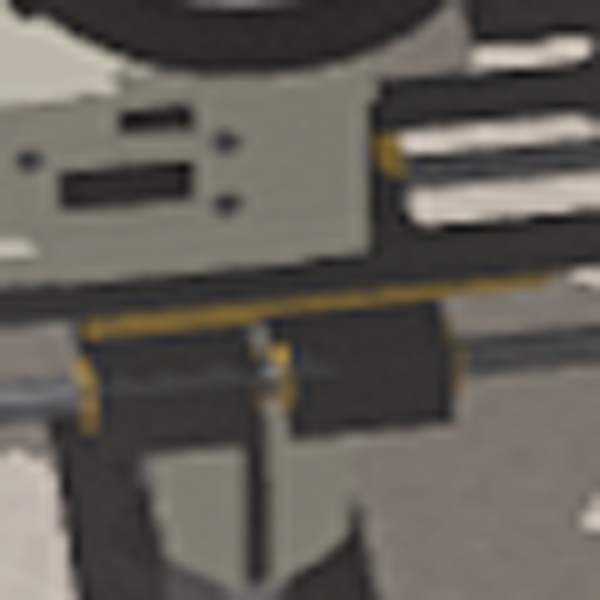

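```bash
python3 - <<'E'
from h import *
s=vision.read_camera("side")[:,:,::-1]
cv2.imwrite("pics/m5.png",crop(s,225,285,44,44,600,600))
print(monitor.observe()["grip_force"],monitor.observe()["opening"])
E
```

```text
0.0 0.0005053139659690606
```

View pics/m5.png

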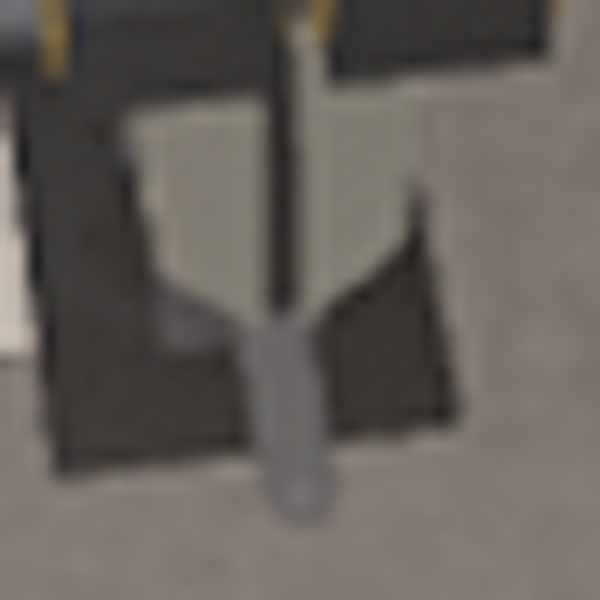

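```bash
python3 - <<'E'
from h import *
for z in (.0737,.085,.1): print(z,[proj("side",(.4455+a,-.277,z)).round(1) for a in(-.05,.05)])
for z in (.029,.04,.05,.06): print(z,proj("side",(.4451,-.2794,z)).round(1),proj("side",(.4451,-.289,z)).round(1))
E
```

```text
0.0737 [array([217.7, 304.3]), array([270.7, 293.4])]
0.085 [array([217.4, 300. ]), array([270.8, 289.1])]
0.1 [array([217.1, 294.1]), array([271. , 283.4])]
0.029 [244.9 316.1] [246.1 320.1]
0.04 [244.8 312.2] [246.1 316.1]
0.05 [244.8 308.6] [246.1 312.5]
0.06 [244.7 304.9] [246.  308.8]
```

The fingertips sit about 24 mm higher than the reported TCP: they shut at crop (285,315), just above the arbor. The arbor has not moved. I'll reopen, go down 23 mm (safe under either reading) and close again.

Call:
{"method": "move_arm", "body": {
  "rows": [
    [0,0,0,0,-0.3],
    [0,0,0,0,-0.3],
    [0,0,0,0,-0.3],
    [0,0,0,0,-0.3],
    [0,0,0,0,-0.3],
    [0,0,0,0,-0.3],
    [0,0,-12,0,-0.3],
    [0,0,-11,0,-0.3],
    [0,0,0,0,-0.3]
  ]
}}

```text
time: 5.7
tool_pos: [0.4439, -0.2784, 0.0039]
tool_rot: [-3.138, -0.002, 1.467]
contact_force: [0.6, 0.1, 0.2]
opening: 0.059
grip_force: 0.0
```

Call:
{"method": "move_arm", "body": {
  "rows": [
    [0,0,0,0,1],
    [0,0,0,0,1],
    [0,0,0,0,1],
    [0,0,0,0,1],
    [0,0,0,0,1],
    [0,0,0,0,1],
    [0,0,0,0,1],
    [0,0,0,0,1],
    [0,0,0,0,1],
    [0,0,0,0,1]
  ]
}}

```text
time: 6.7
tool_pos: [0.4453, -0.2794, 0.0061]
tool_rot: [3.141, 0.0, 1.467]
contact_force: [1.3, 0.3, 0.1]
opening: 0.0086
grip_force: 50.0
```

Gripped at 50 N, opening 8.6 mm. The z offset is real, so I'll work in relative moves: bar axis z = reported z + 42 mm. Next I lift and move to the pre-insert pose.

Call:
{"method": "move_arm", "body": {
  "rows": [
    [0,0,15,0,1],
    [0,0,25,0,1],
    [33,7.5,0,-0.01,1],
    [33,7.5,0,-0.011,1],
    [33,7.5,0,-0.01,1],
    [33,7.5,0,-0.011,1],
    [0,0,-16,0,1],
    [0,0,-15,0,1],
    [0,0,0,0,1],
    [0,0,0,0,1],
    [0,0,0,0,1]
  ],
  "newtons": 60
}}

```text
time: 7.8
tool_pos: [0.5774, -0.2498, 0.0159]
tool_rot: [3.14, 0.0, 1.424]
contact_force: [0.0, 0.0, -0.0]
opening: 0.0083
grip_force: 60.0
```

```bash
python3 - <<'E'
from h import *
t=vision.read_camera("top")[:,:,::-1];s=vision.read_camera("side")[:,:,::-1]
cv2.imwrite("top1raw.png",t);cv2.imwrite("side1raw.png",s)
cv2.imwrite("pics/m6.png",np.hstack([crop(t,255,155,80,80,400,400),crop(s,240,190,80,80,400,400)]))
E
```

```text
(no output)
```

View pics/m6.png

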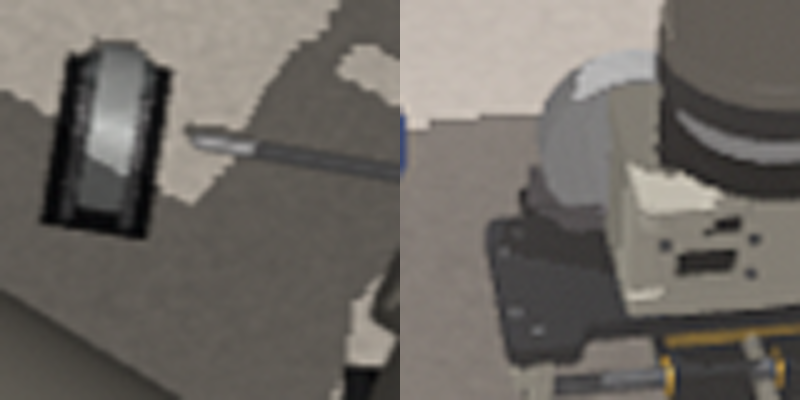

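```bash
python3 - <<'E'
from h import *
c=np.array([.6075,-.040]);d=np.array([np.cos(np.radians(81.8)),np.sin(np.radians(81.8))])
A=lambda p:((proj("top",p)-[255,155])*5).round(1)
for s in(-.047,-.08,-.11):
    print(s,[A(np.r_[c+s*d,z]) for z in(.047,.057,.067)])
# bar mid-line per column from edges
t=cv2.imread("top1raw.png").astype(int).max(2)
for u in range(294,335,3): 
    col=t[170:200,u]; print(u,col[8:26].tolist())
# wheel rim/base centre again, shadowed: slot-line columns
for v in range(168,186,3): print(v,t[v,260:295].tolist())
E
```

```text
-0.047 [array([193.4, 142.9]), array([194.9, 139.5]), array([196.5, 136. ])]
-0.08 [array([253.1, 152.7]), array([255.2, 149.3]), array([257.3, 145.9])]
-0.11 [array([307.5, 161.5]), array([310.1, 158.2]), array([312.7, 154.9])]
294 [169, 168, 104, 85, 112, 127, 117, 156, 161, 163, 167, 169, 167, 162, 163, 167, 149, 107]
297 [172, 171, 103, 82, 115, 161, 122, 128, 162, 164, 165, 166, 146, 141, 103, 89, 91, 90]
300 [167, 169, 137, 96, 96, 125, 133, 119, 161, 168, 110, 96, 92, 94, 96, 96, 93, 91]
303 [169, 169, 148, 99, 83, 115, 163, 126, 84, 90, 94, 94, 94, 95, 96, 95, 94, 93]
306 [89, 91, 93, 93, 93, 92, 78, 71, 67, 90, 95, 96, 94, 93, 93, 92, 90, 90]
309 [95, 95, 93, 94, 95, 82, 71, 76, 69, 80, 94, 96, 93, 95, 94, 93, 94, 94]
312 [95, 92, 91, 94, 95, 95, 73, 71, 69, 70, 89, 92, 93, 96, 94, 94, 96, 95]
315 [94, 95, 95, 97, 98, 96, 81, 70, 77, 69, 78, 94, 94, 91, 92, 94, 92, 90]
318 [92, 91, 92, 94, 96, 98, 96, 72, 71, 68, 70, 89, 91, 92, 92, 93, 93, 91]
321 [92, 94, 94, 94, 95, 97, 94, 81, 70, 76, 70, 80, 93, 94, 94, 94, 95, 93]
324 [94, 94, 95, 95, 94, 93, 91, 91, 71, 72, 69, 69, 89
[... 544 characters left out ...]
62, 25, 16, 45, 127, 172, 164, 162, 166, 164]
174 [167, 165, 162, 163, 167, 171, 139, 48, 15, 18, 41, 74, 74, 90, 133, 145, 142, 140, 139, 137, 137, 137, 117, 70, 53, 47, 19, 25, 87, 147, 172, 171, 168, 162, 162]
177 [91, 90, 98, 135, 165, 153, 106, 30, 14, 20, 67, 97, 83, 122, 167, 163, 159, 159, 158, 157, 156, 155, 131, 93, 74, 25, 13, 31, 116, 166, 166, 166, 166, 164, 162]
180 [93, 93, 93, 93, 92, 75, 28, 8, 14, 40, 72, 76, 84, 154, 196, 194, 189, 186, 186, 183, 185, 162, 108, 79, 52, 21, 19, 65, 132, 170, 168, 143, 97, 92, 104]
183 [93, 92, 93, 94, 89, 62, 15, 8, 13, 34, 48, 54, 117, 163, 166, 169, 172, 177, 177, 178, 181, 156, 100, 74, 26, 18, 33, 116, 170, 173, 172, 168, 149, 121, 127]
```

The bar lies within 1 mm of the cradle's bore line in the top view (tip at raw (292.6,183)) and at the right angle. I'll insert it slowly, watching the force.

Call:
{"method": "move_arm", "body": {
  "rows": [
    [1.4,9.9,0,0,1],
    [1.4,9.9,0,0,1],
    [1.4,9.9,0,0,1],
    [0.7,5,0,0,1],
    [0.7,5,0,0,1],
    [0.7,5,0,0,1]
  ]
}}

```text
time: 8.5
tool_pos: [0.5835, -0.2042, 0.0151]
tool_rot: [3.141, 0.0, 1.425]
contact_force: [-0.2, 0.4, -1.8]
opening: 0.0082
grip_force: 60.0
```

Call:
{"method": "move_arm", "body": {
  "rows": [
    [1.4,9.9,0,0,1],
    [1.4,9.9,0,0,1],
    [2.1,14.9,0,0,1],
    [2.1,14.9,0,0,1]
  ]
}}

```text
time: 8.9
tool_pos: [0.5905, -0.1537, 0.015]
tool_rot: [-3.142, -0.0, 1.425]
contact_force: [0.2, 0.4, -1.3]
opening: 0.008
grip_force: 60.0
```

Call:
{"method": "move_arm", "body": {
  "rows": [
    [2.1,14.9,0,0,1],
    [2.1,14.9,0,0,1],
    [1.4,9.9,0,0,1],
    [1.4,9.9,0,0,1],
    [0,0,0,0,1],
    [0,0,0,0,1]
  ]
}}

```text
time: 9.5
tool_pos: [0.5975, -0.1055, 0.0151]
tool_rot: [3.141, 0.0, 1.425]
contact_force: [0.2, -1.0, -0.8]
opening: 0.0082
grip_force: 60.0
```

```bash
python3 - <<'E'
from h import *
t=vision.read_camera("top")[:,:,::-1];s=vision.read_camera("side")[:,:,::-1]
cv2.imwrite("top2raw.png",t)
cv2.imwrite("pics/m7.png",np.hstack([crop(t,225,145,100,75,400,300),crop(s,225,175,100,75,400,300)]))
E
```

```text
(no output)
```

View pics/m7.png

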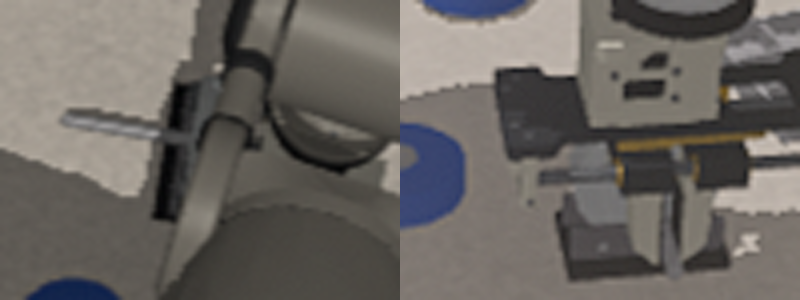

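The arbor has come out on the far side of the wheel, with its tip at raw (240.5,174.5).

```bash
python3 - <<'E'
from h import *
p=plane("top",240.5,174.5,.056);c=np.array([.6075,-.040]);d=np.array([np.cos(np.radians(81.8)),np.sin(np.radians(81.8))])
print(p,(p[:2]-c)@d,(p[:2]-c)@[d[1],-d[0]])
E
```

```text
[0.62118565 0.05911319 0.056     ] 0.10005185143362347 -0.0005906798796429454
```

Call:
{"method": "move_arm", "body": {
  "rows": [
    [0,0,-2,0,1],
    [0,0,0,0,0.5],
    [0,0,0,0,0],
    [0,0,0,0,-0.3],
    [0,0,0,0,-0.3],
    [0,0,0,0,-0.3],
    [0,0,0,0,-0.3],
    [0,0,20,0,-0.3],
    [0,0,40,0,-0.3],
    [0,0,40,0,-0.3],
    [0,0,20,0,-0.3]
  ]
}}

```text
time: 10.7
tool_pos: [0.5989, -0.1059, 0.1369]
tool_rot: [3.136, 0.001, 1.425]
contact_force: [1.3, 0.1, -0.4]
opening: 0.0597
grip_force: 0.0
```

Call:
{"method": "move_arm", "body": {
  "rows": [
    [1,6.5,0,0.143,-0.3],
    [1,6.5,0,0.143,-0.3],
    [1,6.5,0,0.143,-0.3],
    [1,6.5,0,0.143,-0.3],
    [1,6.5,0,0.143,-0.3],
    [1,6.5,0,0.143,-0.3],
    [1,6.5,0,0.143,-0.3],
    [1,6.5,0,0.143,-0.3],
    [1,6.5,0,0.143,-0.3],
    [1,7,0,0.143,-0.3],
    [0,0,0,0.143,-0.3],
    [0,0,0,0,-0.3]
  ]
}}

```text
time: 11.9
tool_pos: [0.6074, -0.0397, 0.133]
tool_rot: [3.142, -0.0, 3.0]
contact_force: [-0.3, -0.3, -0.2]
opening: 0.0598
grip_force: 0.0
```

Call:
{"method": "move_arm", "body": {
  "rows": [
    [0,0,-30,0,-0.3],
    [0,0,-30,0,-0.3],
    [0,0,-18,0,-0.3],
    [0,0,0,0,-0.3],
    [0,0,0,0,0.3],
    [0,0,0,0,1],
    [0,0,0,0,1],
    [0,0,0,0,1],
    [0,0,0,0,1],
    [0,0,0,0,1],
    [0,0,0,0,1],
    [0,0,0,0,1]
  ],
  "newtons": 20
}}

```text
time: 13.1
tool_pos: [0.6077, -0.0401, 0.0556]
tool_rot: [-3.142, 0.001, 2.998]
contact_force: [-1.1, -0.3, 3.9]
opening: 0.0238
grip_force: 20.0
```

Call:
{"method": "move_arm", "body": {
  "rows": [
    [0,0,0,0,1],
    [0,0,0,0,1],
    [0,0,10,0,1],
    [0,0,15,0,1],
    [0,0,20,0,1],
    [0,0,15,0,1],
    [0,0,0,0,1],
    [0,0,0,0,1]
  ],
  "newtons": 60
}}

```text
time: 13.9
tool_pos: [0.6067, -0.0398, 0.1141]
tool_rot: [3.141, -0.002, 2.998]
contact_force: [0.6, -0.1, -4.9]
opening: 0.0235
grip_force: 60.0
```

```bash
python3 - <<'E'
from h import *
s=vision.read_camera("side")[:,:,::-1];t=vision.read_camera("top")[:,:,::-1]
cv2.imwrite("side3raw.png",s);cv2.imwrite("top3raw.png",t)
cv2.imwrite("pics/m8.png",np.hstack([crop(t,225,145,100,100,400,400),crop(s,235,150,100,100,400,400)]))
E
```

```text
(no output)
```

View pics/m8.png

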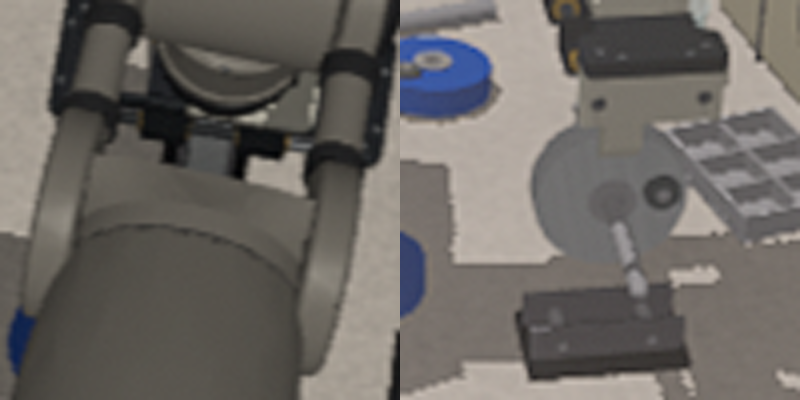

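The wheel is lifted with the arbor through it and the slug still on the +x side at crop (662,190). The arbor's near end is at crop (640,290). I'll check the tilt and the roller midpoint numerically.

```bash
python3 - <<'E'
from h import *
c=np.array([.6070,-.040]);d=np.array([np.cos(np.radians(81.8)),np.sin(np.radians(81.8))])
for z in(.095,.105,.113): print(z,(proj("side",np.r_[c-.1*d,z])).round(1))
C=lambda x,y:(143+x/5,222+y/5)
L=plane("top",*C(67,127),.055);R=plane("top",*C(293,120),.055);print(L,R,(L+R)/2,np.linalg.norm(L-R))
t=cv2.imread("top0raw.png").max(2).astype(int)
for u in (152,155,158,200,203,205): print(u,t[230:266,u].tolist())
for v in (243,252): print(v,t[v,146:216].tolist())
E
```

```text
0.095 [295.4 230.9]
0.105 [295.7 227.2]
0.113 [295.9 224.2]
[0.41926828 0.27678823 0.055     ] [0.42558856 0.15695985 0.055     ] [0.42242842 0.21687404 0.055     ] 0.11999494623162611
152 [107, 128, 133, 134, 127, 101, 113, 118, 120, 119, 123, 124, 125, 122, 122, 119, 119, 119, 118, 119, 119, 121, 123, 118, 127, 125, 123, 120, 116, 111, 123, 140, 140, 143, 140, 145]
155 [95, 131, 119, 116, 110, 82, 72, 87, 95, 102, 113, 122, 125, 117, 108, 100, 90, 60, 56, 75, 88, 94, 102, 114, 123, 125, 114, 107, 97, 86, 116, 137, 138, 140, 137, 144]
158 [109, 129, 112, 69, 66, 58, 64, 73, 74, 72, 77, 84, 90, 92, 90, 85, 84, 70, 57, 62, 70, 70, 65, 67, 74, 74, 73, 80, 79, 82, 141, 140, 103, 97, 112, 143]
200 [136, 139, 141, 140, 84, 72, 86, 94, 101, 116, 126, 130, 117, 107, 97, 89, 99, 67, 74, 87, 95, 102, 117, 125, 128, 116, 106, 94, 88, 140, 145, 146, 145, 148, 154, 120]
203 [72, 30, 25, 54, 59, 63, 70, 74, 78, 92, 109, 115, 100, 90, 86, 82, 71, 56, 64, 73, 75, 81, 92, 109, 114, 99, 91, 85, 82, 141, 139, 74, 48, 67, 150, 121]
205 [112, 72, 67, 77, 97, 105, 103, 99, 97, 113, 127, 108, 99, 104, 105, 108, 108, 108, 107, 104, 101, 100, 111, 122, 106, 105, 118, 122, 140, 147, 147, 114, 107, 135, 154, 128]
243 [143, 142, 141, 142, 131, 127, 122, 105, 114, 117, 118, 119, 92, 39, 79, 123, 136, 138, 140, 138, 139, 138, 139, 138, 138, 139, 139, 138, 139, 138, 139, 139, 139, 139, 139, 139, 139, 139, 140, 140, 142, 141, 140, 142, 140, 141, 141, 141, 140, 141, 143, 143, 129, 108, 107, 109, 111, 90, 60, 104, 128, 96, 59, 110, 148, 144, 130, 130, 143, 143]
252 [137, 137, 138, 138, 130, 128, 123, 102, 102, 102, 102, 94, 65, 33, 51, 72, 75, 111, 143, 142, 140, 140, 140, 140, 141, 140, 141, 141, 141, 142, 141, 140, 140, 140, 140, 140, 139, 139, 139, 141, 140, 139, 139, 139, 141, 141, 142, 141, 142, 142, 143, 137, 122, 113, 117, 118, 117, 92, 71, 111, 116, 90, 74, 110, 152, 151, 135, 129, 141, 142]
```

Call:
{"method": "move_arm", "body": {
  "rows": [
    [-3.6,5,0,0,1],
    [-8.6,12,0,0,1],
    [-13.7,19,0,0.01,1],
    [-18.7,26,0,0.022,1],
    [-18.7,26,0,0.022,1],
    [-18.7,26,0,0.022,1],
    [-18.7,26,0,0.022,1],
    [-18.7,26,0,0.022,1],
    [-18.7,26,0,0.022,1],
    [-18.7,26,0,0.022,1],
    [-14.4,20,0,0.012,1],
    [-8.6,12,0,0,1]
  ]
}}

```text
time: 15.2
tool_pos: [0.4252, 0.2117, 0.115]
tool_rot: [3.141, -0.001, -3.107]
contact_force: [-0.2, 0.7, -4.8]
opening: 0.0232
grip_force: 60.0
```

Call:
{"method": "move_arm", "body": {
  "rows": [
    [-5,7,0,0,1],
    [0,0,0,0,1],
    [0,0,0,0,1],
    [0,0,0,0,1]
  ]
}}

```text
time: 15.6
tool_pos: [0.4233, 0.2163, 0.115]
tool_rot: [-3.141, 0.0, -3.111]
contact_force: [-0.3, -0.5, -5.2]
opening: 0.0233
grip_force: 60.0
```

```bash
python3 - <<'E'
from h import *
t=vision.read_camera("top")[:,:,::-1]
cv2.imwrite("top4raw.png",t)
z=.113
for s in(-.1,-.08,.08,.1): print(s,proj("top",(.422-s*.033,.217+s,z)).round(1))
g=t.max(2).astype(int)
for u in range(136,216,4): print(u,g[222:264,u].tolist())
E
```

```text
-0.1 [214.4 245.6]
-0.08 [206.4 245.7]
0.08 [142.9 246.4]
0.1 [134.9 246.5]
136 [89, 91, 93, 93, 95, 96, 98, 98, 101, 103, 106, 110, 114, 117, 122, 125, 126, 125, 123, 119, 115, 110, 106, 104, 102, 100, 99, 98, 98, 97, 95, 94, 92, 91, 89, 86, 84, 82, 77, 69, 71, 136]
140 [91, 93, 94, 94, 96, 97, 99, 101, 103, 108, 110, 115, 120, 124, 125, 127, 127, 122, 119, 114, 111, 106, 103, 101, 100, 100, 98, 98, 96, 95, 94, 92, 91, 89, 86, 83, 81, 77, 68, 77, 151, 158]
144 [92, 95, 95, 96, 98, 99, 100, 104, 107, 113, 116, 121, 126, 126, 129, 126, 123, 118, 114, 110, 106, 103, 102, 100, 99, 98, 97, 95, 95, 92, 92, 91, 88, 87, 84, 81, 77, 69, 70, 102, 153, 157]
148 [87, 92, 95, 98, 101, 103, 107, 110, 114, 119, 123, 127, 128, 128, 126, 122, 118, 113, 110, 106, 103, 101, 100, 98, 97, 96, 95, 95, 93, 92, 91, 88, 86, 83, 80, 76, 70, 79, 71, 111, 154, 157]
152 [97, 95, 94, 92, 84, 78, 69, 63, 55, 61, 65, 69, 82, 90, 101, 106, 110, 110, 107, 104, 102, 100, 99, 98, 97, 95, 95, 92, 93, 90, 88, 86, 83, 80, 76, 70, 62, 54, 51, 93, 152, 158]
156 [99, 99, 101, 104, 107, 109, 113, 118, 120, 122, 118, 115, 116
[... 1894 characters left out ...]
 82, 83]
200 [91, 91, 90, 89, 40, 36, 36, 41, 88, 64, 42, 31, 21, 18, 18, 18, 21, 19, 21, 19, 22, 20, 19, 19, 22, 19, 20, 21, 21, 21, 21, 22, 35, 42, 31, 21, 15, 26, 84, 86, 85, 86]
204 [86, 87, 91, 90, 60, 36, 38, 32, 33, 35, 36, 38, 57, 71, 49, 41, 40, 41, 42, 42, 41, 42, 32, 31, 32, 22, 19, 21, 34, 25, 18, 17, 19, 17, 18, 18, 18, 34, 77, 52, 40, 54]
208 [89, 89, 90, 89, 90, 90, 90, 83, 84, 83, 83, 83, 79, 70, 67, 69, 67, 66, 68, 68, 69, 65, 63, 67, 69, 63, 66, 67, 66, 64, 65, 65, 65, 66, 66, 66, 69, 81, 85, 85, 84, 86]
212 [89, 90, 88, 88, 87, 87, 90, 87, 81, 79, 80, 79, 79, 79, 80, 81, 79, 81, 80, 80, 81, 78, 62, 64, 63, 69, 82, 83, 82, 82, 84, 84, 83, 83, 82, 85, 82, 82, 82, 82, 83, 82]
```

The bar shows at raw (212,245.5), against a predicted 245.6, so it is lined up over the rollers. Lowering.

Call:
{"method": "move_arm", "body": {
  "rows": [
    [0,0,-8,0,1],
    [0,0,-15,0,1],
    [0,0,-15,0,1],
    [0,0,-9,0,1],
    [0,0,-5,0,1],
    [0,0,-3,0,1],
    [0,0,-2,0,1],
    [0,0,-2,0,1],
    [0,0,-1,0,1],
    [0,0,0,0,1],
    [0,0,0,0,1]
  ]
}}

```text
time: 16.75
tool_pos: [0.4228, 0.2171, 0.0553]
tool_rot: [3.141, 0.0, -3.109]
contact_force: [0.6, 0.3, -4.4]
opening: 0.0234
grip_force: 60.0
```

Call:
{"method": "move_arm", "body": {
  "rows": [
    [0,0,-1,0,1],
    [0,0,-0.8,0,1],
    [0,0,0,0,1],
    [0,0,0,0,1]
  ]
}}

```text
time: 17.15
tool_pos: [0.4229, 0.2171, 0.0535]
tool_rot: [3.141, 0.001, -3.109]
contact_force: [-0.4, -0.6, 0.1]
opening: 0.0233
grip_force: 60.0
```

```bash
python3 - <<'E'
from h import *
for z in(.05,.057,.065): print(z,[proj("top",(.4224-s*.033,.217+s,z)).round(1).tolist() for s in(-.1,-.09)],[proj("side",(.4224-s*.033,.217+s,z)).round(1).tolist() for s in(-.1,-.085,.1)])
t=vision.read_camera("top").max(2).astype(int);s=vision.read_camera("side");cv2.imwrite("side5raw.png",s[:,:,::-1]);s=s.max(2).astype(int)
for u in range(208,218): print(u,t[238:256,u].tolist())
print()
for v in range(180,206): print(v,s[v,186:212].tolist())
E
```

```text
0.05 [[216.8, 246.4], [213.1, 246.4]] [[200.4, 194.8], [199.3, 191.7], [187.4, 158.7]]
0.057 [[216.6, 246.3], [212.8, 246.3]] [[200.2, 192.6], [199.1, 189.5], [187.3, 156.7]]
0.065 [[216.3, 246.1], [212.5, 246.2]] [[200.0, 190.0], [198.9, 187.0], [187.0, 154.3]]
208 [36, 38, 37, 38, 39, 39, 37, 36, 27, 23, 35, 34, 32, 35, 31, 34, 33, 33]
209 [61, 62, 62, 63, 64, 61, 48, 48, 51, 49, 67, 67, 66, 65, 68, 68, 69, 66]
210 [85, 86, 86, 86, 87, 86, 68, 65, 71, 66, 86, 89, 86, 85, 89, 90, 89, 87]
211 [84, 85, 84, 85, 84, 86, 66, 66, 71, 65, 86, 87, 85, 84, 87, 88, 86, 86]
212 [80, 80, 79, 81, 81, 81, 67, 64, 70, 64, 82, 83, 81, 82, 82, 84, 83, 82]
213 [82, 81, 80, 82, 81, 84, 68, 63, 69, 64, 82, 83, 84, 84, 83, 83, 86, 85]
214 [90, 88, 86, 86, 86, 87, 69, 63, 66, 68, 85, 88, 90, 89, 87, 87, 89, 87]
215 [90, 88, 87, 87, 87, 89, 78, 68, 64, 73, 88, 89, 89, 89, 88, 88, 87, 85]
216 [87, 86, 85, 86, 88, 89, 91, 83, 76, 82, 89, 88, 88, 89, 88, 90, 87, 85]
217 [87, 84, 85, 86, 88, 90, 91, 91, 91, 90, 89, 89, 88, 89, 88, 90, 90, 88]

180 [107, 107, 108, 106, 103, 99, 97, 97, 93, 94, 94, 90, 99, 107,
[... 2530 characters left out ...]
, 105, 105, 106, 106, 104]
201 [104, 105, 110, 107, 108, 105, 107, 107, 107, 105, 107, 106, 106, 107, 107, 106, 106, 105, 105, 106, 104, 104, 102, 103, 105, 103]
202 [104, 105, 107, 108, 108, 108, 109, 106, 108, 107, 106, 105, 104, 107, 105, 103, 103, 103, 105, 105, 104, 101, 100, 101, 103, 103]
203 [105, 105, 107, 108, 108, 106, 107, 108, 106, 105, 103, 101, 105, 107, 105, 104, 102, 102, 101, 102, 104, 105, 105, 105, 105, 105]
204 [104, 103, 106, 106, 106, 103, 107, 108, 106, 104, 102, 99, 102, 102, 105, 106, 107, 106, 104, 105, 106, 109, 110, 110, 108, 107]
205 [104, 103, 104, 106, 104, 101, 102, 105, 106, 106, 105, 107, 107, 107, 107, 108, 110, 111, 111, 110, 107, 107, 108, 108, 110, 109]
```

Fz is about 0, so the weight is on the rollers, and the bar end is where it should be. Releasing.

Call:
{"method": "move_arm", "body": {
  "rows": [
    [0,0,0,0,-0.3],
    [0,0,0,0,-0.3],
    [0,0,0,0,-0.3],
    [0,0,0,0,-0.3],
    [0,0,20,0,-0.3],
    [0,0,40,0,-0.3],
    [0,0,50,0,-0.3],
    [0,0,40,0,-0.3],
    [30,-40,0,0,-0.3],
    [40,-45,0,0,-0.3],
    [10,-49,0,0,-0.3],
    [10,-49,0,0,-0.3]
  ]
}}

```text
time: 18.45
tool_pos: [0.5063, 0.0401, 0.2031]
tool_rot: [3.141, 0.0, -3.109]
contact_force: [0.6, 0.6, -1.1]
opening: 0.0601
grip_force: 0.0
```

Call:
{"method": "move_arm", "body": {
  "rows": [
    [0,-49,0,0,-0.3],
    [0,-49,0,0,-0.3],
    [0,-49,0,0,-0.3],
    [0,-49,0,0,-0.3],
    [0,0,0,0,-0.3],
    [0,0,0,0,-0.3],
    [0,0,0,0,-0.3],
    [0,0,0,0,-0.3],
    [0,0,0,0,-0.3],
    [0,0,0,0,-0.3],
    [0,0,0,0,-0.3],
    [0,0,0,0,-0.3]
  ]
}}

```text
time: 19.65
tool_pos: [0.5059, -0.1541, 0.2033]
tool_rot: [3.142, 0.0, -3.109]
contact_force: [0.8, -0.5, 0.4]
opening: 0.0596
grip_force: 0.0
```

Call:
{"method": "move_arm", "body": {
  "rows": [
    [0,0,0,0,-0.3],
    [0,0,0,0,-0.3],
    [0,0,0,0,-0.3],
    [0,0,0,0,-0.3],
    [0,0,0,0,-0.3],
    [0,0,0,0,-0.3],
    [0,0,0,0,-0.3],
    [0,0,0,0,-0.3],
    [0,0,0,0,-0.3],
    [0,0,0,0,-0.3],
    [0,0,0,0,-0.3],
    [0,0,0,0,-0.3]
  ]
}}

```text
time: 20.85
tool_pos: [0.5058, -0.1543, 0.2032]
tool_rot: [3.142, 0.0, -3.109]
contact_force: [-0.1, 0.0, 0.1]
opening: 0.0599
grip_force: 0.0
```

Call:
{"method": "move_arm", "body": {
  "rows": [
    [0,0,0,0,-0.3],
    [0,0,0,0,-0.3],
    [0,0,0,0,-0.3],
    [0,0,0,0,-0.3],
    [0,0,0,0,-0.3],
    [0,0,0,0,-0.3],
    [0,0,0,0,-0.3],
    [0,0,0,0,-0.3],
    [0,0,0,0,-0.3],
    [0,0,0,0,-0.3],
    [0,0,0,0,-0.3],
    [0,0,0,0,-0.3]
  ]
}}

```text
time: 22.05
tool_pos: [0.5058, -0.1543, 0.2032]
tool_rot: [3.142, -0.0, -3.109]
contact_force: [0.1, -0.3, -0.2]
opening: 0.0595
grip_force: 0.0
```

```bash
python3 - <<'E'
from h import *
import time
a=[vision.read_camera("side") for _ in range(8)]
g=a[0].astype(int); print([int(abs(x[140:215,170:230].astype(int)-g[140:215,170:230]).max()) for x in a])
t=vision.read_camera("top");cv2.imwrite("top6raw.png",t[:,:,::-1]);cv2.imwrite("side6raw.png",a[-1][:,:,::-1])
# wheel as seen: predicted centre of -y face, and darkest blob in it
c=np.array([.4224,.2169,.0545]);f=c+[.0005,-.013,0]
print("face centre px",proj("side",f),"bottom slug px",proj("side",c+[.0005,-.017,-.029]),"right",proj("side",c+[.029,-.017,0]),"left",proj("side",c+[-.029,-.017,0]))
s=a[-1].max(2)
for v in range(160,206,1): print(v,s[v,172:222:1].tolist() if v%2==0 else "")
E
```

```text
[0, 5, 5, 4, 4, 5, 5, 5]
face centre px [194.24108508 176.53856992] bottom slug px [195.23049967 186.14454391] right [204.75050031 175.91088444] left [183.67622541 178.70475793]
160 [187, 188, 188, 188, 186, 187, 186, 188, 189, 189, 189, 190, 189, 181, 169, 168, 175, 172, 171, 170, 168, 167, 166, 163, 162, 158, 157, 152, 149, 157, 173, 186, 188, 187, 187, 187, 186, 185, 184, 185, 187, 185, 182, 180, 179, 180, 181, 181, 181, 181]
161 
162 [187, 186, 185, 185, 185, 185, 186, 186, 182, 178, 174, 173, 171, 171, 172, 174, 173, 173, 171, 167, 160, 156, 156, 152, 150, 150, 149, 149, 151, 151, 143, 137, 160, 184, 189, 187, 187, 187, 186, 186, 185, 184, 183, 182, 181, 185, 187, 185, 184, 184]
163 
164 [186, 186, 185, 185, 186, 186, 179, 161, 153, 165, 170, 173, 173, 174, 166, 154, 141, 120, 110, 113, 114, 115, 115, 115, 116, 115, 115, 114, 114, 113, 118, 130, 130, 128, 155, 183, 186, 184, 184, 183, 185, 184, 184, 186, 187, 186, 182, 181, 180, 181]
165 
166 [186, 185, 184, 186, 187, 171, 141, 154, 166, 170, 172, 169, 155, 130, 112, 117, 118, 118, 118, 117, 116, 116, 118, 116, 117, 117, 117, 11
[... 4324 characters left out ...]
, 171, 147, 114, 115, 116, 116, 116, 115, 116, 116, 116, 115, 115, 116, 114, 115, 115, 114, 115, 114, 114, 115, 114, 112, 116, 112, 105, 110, 111, 110, 109, 110, 115, 119, 119, 117]
201 
202 [187, 187, 189, 191, 190, 190, 189, 178, 144, 93, 74, 64, 68, 90, 107, 110, 116, 116, 117, 115, 116, 116, 115, 116, 115, 113, 114, 115, 113, 113, 110, 112, 112, 113, 112, 110, 109, 108, 110, 111, 112, 112, 112, 113, 111, 112, 112, 116, 124, 124]
203 
204 [114, 113, 115, 115, 113, 113, 113, 115, 117, 116, 112, 107, 111, 114, 111, 112, 115, 115, 114, 112, 113, 115, 115, 112, 110, 108, 110, 111, 112, 114, 115, 115, 113, 114, 114, 116, 117, 117, 116, 116, 114, 118, 117, 118, 121, 120, 123, 128, 125, 127]
205
```

The wheel is still (frame differences are noise only). Its face shows no slug at the left, right or top, so the slug is down, behind the rollers. I'll wait a little longer, check again and hand in.

Call:
{"method": "move_arm", "body": {
  "rows": [
    [0,0,0,0,-0.3],
    [0,0,0,0,-0.3],
    [0,0,0,0,-0.3],
    [0,0,0,0,-0.3],
    [0,0,0,0,-0.3],
    [0,0,0,0,-0.3],
    [0,0,0,0,-0.3],
    [0,0,0,0,-0.3],
    [0,0,0,0,-0.3],
    [0,0,0,0,-0.3],
    [0,0,0,0,-0.3],
    [0,0,0,0,-0.3]
  ]
}}

```text
time: 23.7
tool_pos: [0.5058, -0.1543, 0.2032]
tool_rot: [3.142, 0.0, -3.109]
contact_force: [0.8, -1.4, -1.2]
opening: 0.0598
grip_force: 0.0
```

Call:
{"method": "move_arm", "body": {
  "rows": [
    [0,0,0,0,-0.3],
    [0,0,0,0,-0.3],
    [0,0,0,0,-0.3],
    [0,0,0,0,-0.3],
    [0,0,0,0,-0.3],
    [0,0,0,0,-0.3],
    [0,0,0,0,-0.3],
    [0,0,0,0,-0.3],
    [0,0,0,0,-0.3],
    [0,0,0,0,-0.3],
    [0,0,0,0,-0.3],
    [0,0,0,0,-0.3]
  ]
}}

```text
time: 24.9
tool_pos: [0.5058, -0.1543, 0.2032]
tool_rot: [3.142, 0.0, -3.109]
contact_force: [-0.2, -0.8, -0.1]
opening: 0.0599
grip_force: 0.0
```

```bash
python3 - <<'E'
from h import *
from cell import workorder
o=cv2.imread("side6raw.png")[:,:,::-1].astype(int)
d=max(int(abs(vision.read_camera("side").astype(int)-o)[140:215,170:230].max()) for _ in range(3))
t=vision.read_camera("top").max(2).astype(int)
t0=cv2.imread("top0raw.png").max(2).astype(int)
m=(abs(t-t0)[225:270,125:225]>25)
print(d,"changed cols",np.nonzero(m.any(0))[0][[0,-1]]+125,"rows at col 131,215",[np.nonzero(m[:,c-125])[0]+225 for c in(135,146,214)])
if d<15: print(workorder.hand_in())
E
```

```text
5 changed cols [142 224] rows at col 131,215 [array([], dtype=int64), array([246]), array([225, 226, 227, 228, 229, 230, 231, 232, 233, 234, 235, 236, 237,
       238, 239, 240, 241, 242, 243, 244, 245, 246, 247, 248, 249, 250,
       251, 252, 253, 254, 255, 256, 257, 258, 259, 260, 261, 262, 263,
       264, 265, 266, 267, 268, 269])]
the job is handed in; nothing more can be done
None
```

I handed the job in at about 25 s: the flywheel hangs on the arbor between the roller pairs and has come to rest by itself. I take its heavy side to be down because the slug is no longer visible on its face; the rollers hide it.

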